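Feed the nuts through the sprung neck of the hopper with a chute

ROBOT

A 7-joint arm with a two-finger parallel gripper is mounted at the origin on a cart in front of the work surface, level with it; the furniture and walls round the work are solid. World frame = base frame: x ahead of the robot, y to its left, z up, the work surface at z = 0. Lengths are in m, angles in rad, forces in N, time in s.
With the tool pointing down it reaches from about 0.4 to 0.9 m from the base axis. Payload 5.5 kg.
Tool frame: the origin (TCP) lies on the centre line of the jaws, within the pads' length; the fingertips stand 11 mm ahead of it and the grasp point (between the pads) lies 8 mm behind it; z points along the fingers, y is the line along which they close (so a half turn about z gives the same grasp; the last joint's range is limited). The gripper opens to 92 mm and grips with 3 to 60 N. Pads are 19 mm wide; open, the fingers measure 130 mm over their backs; the gripper's body (75 mm by 190 mm) begins 47 mm behind the grasp point.
Start: joints at [-0.901, 0.501, -0.427, 1.55, 0.221, 1.138, -0.21], TCP at [0.257, 0.597, 0.238] pointing down, gripper open.
Joint ranges: [-2.88, 2.88], [-0.31, 2.03], [-1.54, 1.56], [0.2, 2.42], [-1.41, 4.55], [0.19, 2.02], [-2.57, 2.57]. Speed limits (rad/s): [2.57, 2.57, 3.14, 3.14, 3.14, 3.14, 3.14].

INTERFACE

Orientations are given as a rotation vector (axis times angle).
In Python, from rig import readout, get_image, job gives the robot as it stands.
- The arm moves only by the tool drive_tool, never from a script. Its argument "increments" is a list of rows, each a list of 3 entries, a list of its own where there are three numbers: the shift along the tool's x, y, z in mm, then the turn, a rotation vector about the tool's x, y, z in degrees, then the finger opening in mm, from 0 to 91.8. In form: [[[dx, dy, dz], [wx, wy, wz], gripper], ...]. A call has 1 to 20 rows; each row shifts and turns the commanded pose from where the row before left it, along the tool's axes as they then stand; what a row does not reach is not made up. A row lasts 1/8 s, in which the tool goes at most 62.5 mm and 10.7 degrees, less where a joint would pass 70% of its speed; a pose out of reach is approached as far as the arm can. A call with a gripper value outside its range is refused whole. The fingers move at their own pace and stop on an object; the grip force is fixed at half the most. Time passes only in rows, so rows that do not move let the fingers close. It gives the time, the measured TCP pose, the force, the opening and the grip force at its end, in the units of the state.
- readout.observe(): the state, without advancing time (a new reading comes with each control period).
- get_image(name): name is "scene" or "top" or "wrist"; returns a dict with "color" (480x640x3 uint8, blue, green, red), "z_map" (480x640 float32, m along the optical axis (not along the pixel's ray), 0 where there is no reading), "fx", "fy", "cx", "cy" (pixels), "world_to_cam" (4x4, takes a point from world to camera coordinates); the wrist camera has in their place "hand_eye" (4x4, takes a point from camera to tool coordinates, whose origin is the TCP and whose axes are the flange's). Camera axes: x right, y down, z forward; pixel columns grow to the right and rows downward; lengths in m; the calibration is good to about 2 mm. A picture is of the moment at which its call begins: read the wrist's pose just before it.
- job.hand_in(): hands the job in; it is judged then, once.
The state is a dict: "t": time; "q": joint angles; "qvel": joint speeds; "joint_torque": joint torques, N m; "tool_pos": TCP position; "eef_rot": TCP orientation; "wrist_force": force on the tool from outside, world axes, zero at the start; "torque": the same for the moment, N m; "gripper_width": finger opening in m; "gripper_force": force on a finger pad.
Only numpy, scipy, OpenCV 4.12 (cv2) and the standard library are available. Lean on these libraries where they do the work, as an engineer would, in place of code of your own. Each camera call takes 0.05 s, during which the arm holds its last target. There are 200 camera calls.

TASK

The aluminium chute on the bench holds three brass nuts. Pick it up by its wooden fin without losing a nut, lower its open nose onto the rim of the orange filling neck of the blue hopper, press the sprung neck gently down with it so that the gate beneath opens, and keep pressing gently, never hard, while you tilt the chute until all three nuts have slid through into the clear bin. Then set the empty chute back down on its feet on the bench and let it go, leaving the tape measure, the wood block and the glue bottle where they are.

Things in the scene. Friction and masses are not known exactly. Their poses are not given: they have to be found in the camera images.
- chute: Loose open trough of polished aluminium, 200 long, 35 wide outside, 30 inside, walls 26 high, 0.2 to 0.35 kg; closed at the rear, open at its nose. Origin at mid-length, level with the undersides of its two rubber feet (at x = +45 and -85), so z = 0 on the bench; x points along it to the nose, y across, z up. It holds three nuts in a row, behind and under a bridge (see the grip).
- chute_grip (a point): Middle of the upright wooden grip fin, at (-10, 0, 65.5) mm in the chute's frame: pinch here across y. The fin is 40 long in x, 14 thick in y and 40 tall (z 43.5 to 83.5); it stands on a bridge 48 long and 35 wide (top at z = 43.5) that spans the walls, high enough for the nuts to slide under.
- chute_nose (a point): Underside of the floor at the tip of the nose, mid-width, at (99.7, 0, 16.5) mm in the chute's frame. The 35 wide nose dips into the neck; about 13 of it past the rim leaves the nuts room to drop.
- hopper: Fixed upright nut hopper, origin in the middle of its underside on the bench, x and y along its sides. Base plate 124 x 124 x 6, on it a clear bin, over it a blue head with a clear skirt, 100 x 100, clamped by hand at a height that is not measured and differs by up to 60. The head carries the orange sprung neck. More than 10 N between chute and hopper counts as pressing hard.
- nut_0: Loose brass hex nut, 22 across flats (25 over corners), 11 thick, about 30 g, polished; origin in the middle of its underside. Starts flat in the chute, one of three in a row.
- nut_1: Loose brass hex nut, 22 across flats (25 over corners), 11 thick, about 30 g, polished; origin in the middle of its underside. Starts flat in the chute, one of three in a row.
- nut_2: Loose brass hex nut, 22 across flats (25 over corners), 11 thick, about 30 g, polished; origin in the middle of its underside. Starts flat in the chute, one of three in a row.
- tape_measure: Loose yellow tape measure, 80 x 31 x 66, on the bench behind the hopper; origin at its underside. Leave it alone.
- wood_block: Loose pale wood block, 110 x 60 x 22, on the bench behind the hopper; origin at its underside. Leave it alone.
- glue_bottle: Loose yellow glue bottle with a red tip, 60 diameter x 180, upright on the bench beyond the chute; origin at its underside. Leave it alone.
- chute_floor (a point): Top of the trough floor at mid-length, (0, 0, 12.5) mm in the chute's frame. With the chute on its feet the floor (3 thick) rises 4 degrees towards the nose. Nuts start to slide when the chute is tilted nose-down 18 to 24 degrees (polished, friction varies); 35 to 42 degrees empties it quickly; up to 10 degrees is safe.
- neck_axis (a point): Fixed point on the vertical axis of the round orange neck, 135 above the bench: the LOWEST height of its rim. The true rim (62 outside, 54 inside diameter, level, open from all sides, 27 above the blue collar) is 0 to 60 higher, not measured: feel for it. The neck's spring yields at about 2 N, then 0.3 N more per mm (5 N at 10 mm), hard stop at 15 mm.
- bin_floor (a point): Centre of the bin's inner floor, 10 above the bench; inside 88 x 88, clear walls. Above it a slide gate shuts the throat under the neck; it moves 4 mm sideways for each mm that the neck is pressed (red-tipped plate, comes out on the hopper's +x side, up to 60). All nuts pass from about 9 mm of press, best at 10 to 13 mm. It springs shut when let go.

How it is judged:
On the way, in this order (a step that is already met when the one before it is completed fails the run):
1. the chute, with all three nuts still in it, bears on the hopper's neck (more than 1 N) (contact force between chute and hopper above 1 N and x of nut_0 in the frame of chute between -0.105 and 0.1 m and y of nut_0 in the frame of chute between -0.02 and 0.02 m and z of nut_0 in the frame of chute between -0.01 and 0.045 m and x of nut_1 in the frame of chute between -0.105 and 0.1 m and y of nut_1 in the frame of chute between -0.02 and 0.02 m and z of nut_1 in the frame of chute between -0.01 and 0.045 m and x of nut_2 in the frame of chute between -0.105 and 0.1 m and y of nut_2 in the frame of chute between -0.02 and 0.02 m and z of nut_2 in the frame of chute between -0.01 and 0.045 m), for 0.2 s.
2. all three nuts lie in the bin while the chute still presses on the neck (more than 1 N) (contact force between chute and hopper above 1 N and z of nut_0 in the frame of hopper between -0.005 and 0.06 m and x of nut_0 in the frame of hopper between -0.048 and 0.048 m and y of nut_0 in the frame of hopper between -0.048 and 0.048 m and z of nut_1 in the frame of hopper between -0.005 and 0.06 m and x of nut_1 in the frame of hopper between -0.048 and 0.048 m and y of nut_1 in the frame of hopper between -0.048 and 0.048 m and z of nut_2 in the frame of hopper between -0.005 and 0.06 m and x of nut_2 in the frame of hopper between -0.048 and 0.048 m and y of nut_2 in the frame of hopper between -0.048 and 0.048 m), for 0.05 s.
At the end, for the whole second after the job is handed in: All three nuts lie at rest in the clear bin of the hopper, under the gate; the chute stands still on its feet on the bench (origin within 10 mm of the bench top, upright within 0.06 rad) (height (world z) of chute between -0.005 and 0.01 m and angle between chute's own z axis and vertical below 0.06 rad and linear speed of chute below 0.02 m/s and z of nut_0 in the frame of hopper between -0.005 and 0.06 m and x of nut_0 in the frame of hopper between -0.048 and 0.048 m and y of nut_0 in the frame of hopper between -0.048 and 0.048 m and linear speed of each of nut_0, nut_1, nut_2 below 0.03 m/s and z of nut_1 in the frame of hopper between -0.005 and 0.06 m and x of nut_1 in the frame of hopper between -0.048 and 0.048 m and y of nut_1 in the frame of hopper between -0.048 and 0.048 m and z of nut_2 in the frame of hopper between -0.005 and 0.06 m and x of nut_2 in the frame of hopper between -0.048 and 0.048 m and y of nut_2 in the frame of hopper between -0.048 and 0.048 m); the robot touches nothing.
It fails at once if the chute is pressed hard on the hopper (more than 10 N) (contact force between chute and hopper above 10 N).
It fails at once if the tape measure, wood block or glue bottle is moved by more than 30 mm (distance of any of tape_measure, wood_block, glue_bottle from where it was at the start of the episode above 0.03 m).
It also fails if it takes over 58 s, if anything falls off the work surface, if the arm or the gripper's body presses on something with over 40 N, if the wrist force passes 120 N, or if a joint passes its speed limit or range.

## Working session

There is one attempt and no reset: what is moved stays moved. The work goes in short steps, Python scripts to look and compute and a tool call to move; the robot and the scene stay as the last step left them, time stands still between calls to the robot, and variables do not carry over. Pictures are saved under pics/ and viewed, at most 10 in all, crops included, and the job is handed in when it is done.

Besides the shell and the picture viewer there is one more tool, called in YAML: its name, and indented under it one key for each argument. drive_tool: Moves the arm, as the interface text tells. Its arguments: {"type":"object","properties":{"increments":{"type":"array"}},"required":["increments"]}

```bash
mkdir -p pics; ls; python3 - <<'E'
from rig import readout,get_image
import cv2,numpy as np
s=readout.observe();print({k:np.round(v,3).tolist() for k,v in s.items()})
a=get_image("scene");b=get_image("top")
np.savez("im0.npz",**{f"{n}_{k}":v for n,d in(("s",a),("t",b)) for k,v in d.items()})
cv2.imwrite("pics/s0.png",a["color"]);cv2.imwrite("pics/t0.png",b["color"])
for d in(a,b):print(d["fx"],d["cx"],np.round(d["world_to_cam"],3).tolist())
E
```

```text
pics
{'t': 0.0, 'q': [-0.901, 0.502, -0.427, 1.551, 0.221, 1.138, -0.21], 'qvel': [0.0, -0.002, -0.0, 0.002, 0.0, -0.002, -0.001], 'joint_torque': [0.001, -56.661, -5.816, -27.91, -0.069, 0.031, 0.0], 'tool_pos': [0.257, 0.596, 0.237], 'eef_rot': [-0.634, -3.076, 0.003], 'wrist_force': [0.368, 0.169, 1.016], 'torque': [-0.03, 0.034, 0.053], 'gripper_force': 0.0, 'gripper_width': 0.092}
589.3875906472363 313.0822515351333 [[0.355, -0.935, 0.013, -0.065], [-0.805, -0.313, -0.505, 0.489], [0.476, 0.169, -0.863, 1.228], [0.0, 0.0, 0.0, 1.0]]
600.8372364817056 333.16972159128403 [[-0.014, -1.0, -0.023, 0.154], [-0.997, 0.015, -0.071, 0.513], [0.071, 0.022, -0.997, 1.319], [0.0, 0.0, 0.0, 1.0]]
```

View pics/s0.png

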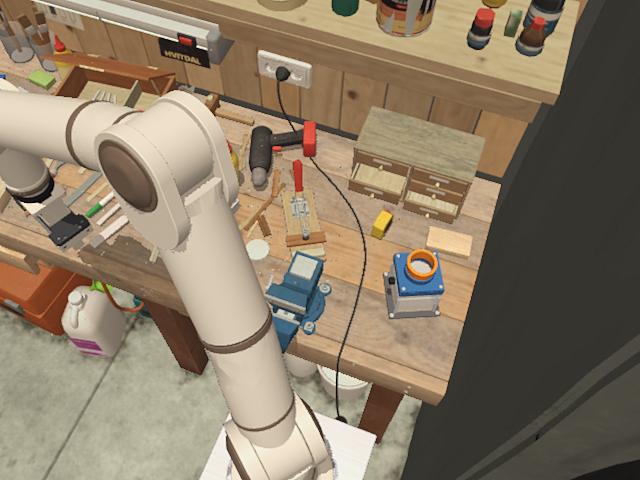

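View pics/t0.png

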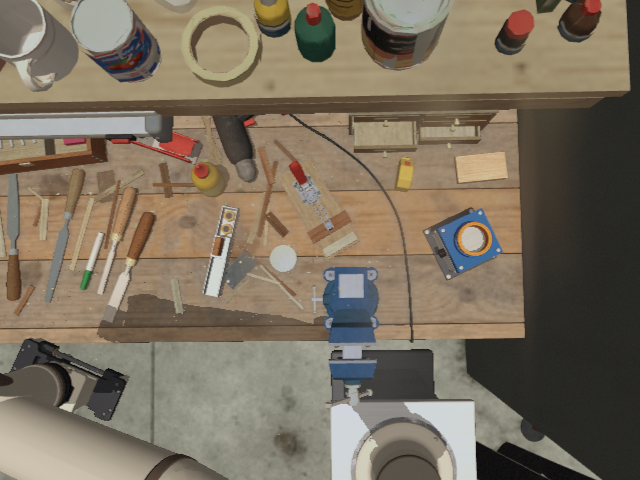

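Scene: the chute lies at px ~(220,252) in the top view with its nuts at the upper (far) end, and the fin at ~(218,245). The nose faces the robot. The hopper neck is at ~(473,238), and the glue bottle is just beyond the chute at (206,178). Next I measure with depth.

```bash
cat > h.py <<'E'
import numpy as np,cv2
def cloud(d):
    z=d["z_map"];v,u=np.mgrid[:480,:640]
    pc=np.stack([(u-d["cx"])/d["fx"]*z,(v-d["cy"])/d["fy"]*z,z],-1)
    M=np.linalg.inv(d["world_to_cam"]);return pc@M[:3,:3].T+M[:3,3]
def hsv(d): return cv2.cvtColor(d["color"],cv2.COLOR_BGR2HSV)
def rect(p): # p Nx2 m
    r=cv2.minAreaRect((p*1000).astype(np.float32));return np.round(r[0],1),np.round(r[1],1),round(r[2],1)
E
python3 - <<'E'
from h import *
f=np.load("im0.npz")
for n in "st":
    d={k:f[f"{n}_{k}"] for k in("color","z_map","fx","fy","cx","cy","world_to_cam")}
    P=cloud(d);H=hsv(d)
    org=(H[...,0]>5)&(H[...,0]<20)&(H[...,1]>190)&(H[...,2]>120)&(P[...,0]>.3)&(P[...,0]<.65)&(P[...,1]<-.05)&(P[...,1]>-.3)&(P[...,2]>.1)
    q=P[org];print(n,"orange",len(q),np.percentile(q[:,2],[5,25,50,75,90,97]).round(4))
    top=q[q[:,2]>np.percentile(q[:,2],90)-.006];print(" ring",rect(top[:,:2]),cv2.minEnclosingCircle((top[:,:2]*1000).astype(np.float32)))
    bl=(H[...,0]>95)&(H[...,0]<120)&(H[...,1]>120)&(P[...,0]>.3)&(P[...,0]<.65)&(P[...,1]<-.05)&(P[...,1]>-.3)&(P[...,2]>.08)
    q=P[bl];print(" blue",len(q),np.percentile(q[:,2],[5,50,95]).round(4));m=np.median(q[:,2]);print(rect(q[abs(q[:,2]-np.percentile(q[:,2],60))<.004][:,:2]))
    if n=="t":
        reg=(P[...,0]>.34)&(P[...,0]<.62)&(P[...,1]>.24)&(P[...,1]<.42)
        for lo,hi in((.076,.09),(.022,.06)):
            m=(reg&(P[...,2]>lo)&(P[...,2]<hi)).astype(np.uint8)
            k,l,st,c=cv2.connectedComponentsWithStats(m)
            for i in range(1,k):
                if st[i,4]>25:
                    q=P[l==i];print("z",lo,st[i].tolist(),rect(q[:,:2]),np.median(q[:,2]).round(4))
crop=lambda a,x,y,w,h:cv2.resize(a[y:y+h,x:x+w],None,fx=4,fy=4,interpolation=cv2.INTER_CUBIC)
t=f["t_color"]
cv2.imwrite("pics/c.png",np.hstack([crop(t,175,160,90,145),crop(t,415,165,110,145)]))
E
```

```text
s orange 421 [0.1411 0.149  0.1588 0.1671 0.17   0.1719]
 ring (array([ 496.3, -134.1]), array([63.4, 63.8]), 87.0) ((496.30712890625, -135.11248779296875), 33.41538619995117)
 blue 1040 [0.1092 0.1242 0.1368]
(array([ 496.1, -134.6]), array([102.4,  98.4]), 24.7)
t orange 10 [0.1476 0.1588 0.1601 0.1628 0.1646 0.1661]
 ring (array([ 503.9, -153.5]), array([49.9, 17.2]), 18.5) ((501.20294189453125, -145.34933471679688), 24.965274810791016)
 blue 1202 [0.119  0.1237 0.1295]
(array([ 498., -135.]), array([99.3, 98.5]), 24.5)
z 0.076 [212, 237, 10, 19, 126] (array([496.8, 394. ]), array([14.7, 39.4]), 76.8) 0.0823
z 0.022 [208, 190, 13, 7, 39] (array([615.4, 408.5]), array([ 3.6, 22.7]), 16.7) 0.0405
z 0.022 [209, 206, 30, 91, 517] (array([489. , 395.5]), array([ 37.3, 198.5]), 78.5) 0.0372
z 0.022 [278, 249, 13, 20, 70] (array([472.5, 260.5]), array([19.5, 44.6]), 60.3) 0.0235
z 0.022 [283, 257, 9, 10, 26] (array([465.8, 251. ]), array([13.1, 22.7]), 57.0) 0.0231
```

View pics/c.png

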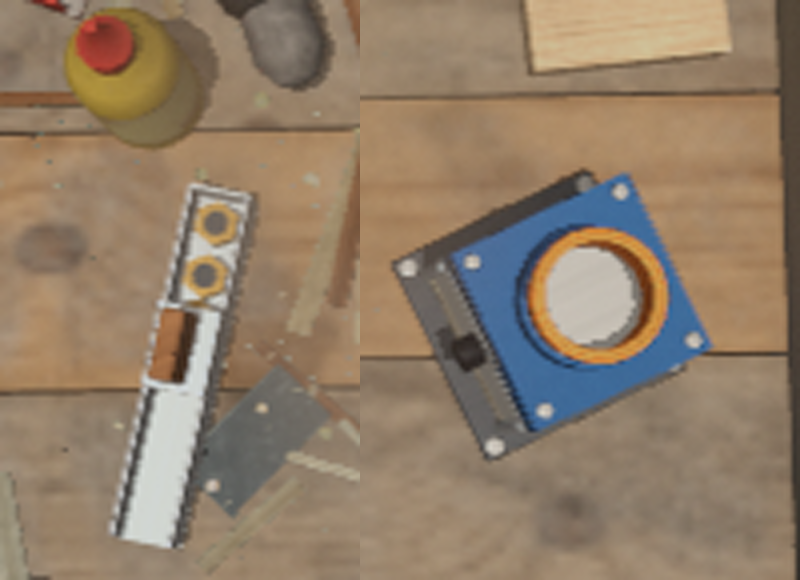

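The crops show nuts in the rear half, with the fin (left crop ~(172,345)) and nose pointing towards the robot and left. The neck ring sits on the blue head at right crop ~(600,295). Next I check the obstacle heights around the hopper.

```bash
python3 - <<'E'
from h import *
f=np.load("im0.npz");A=[]
for n in "st":
    d={k:f[f"{n}_{k}"] for k in("color","z_map","fx","fy","cx","cy","world_to_cam")}
    A.append(cloud(d)[d["z_map"]>0])
P=np.vstack(A)
print("rows x, cols y 0.40..-0.28 step -.04; max z cm")
for x in np.arange(.32,.84,.04):
    print(f"{x:.2f}",[int(100*P[(abs(P[:,0]-x)<.02)&(abs(P[:,1]-y)<.02)][:,2].max(initial=-.09)) for y in np.arange(.4,-.29,-.04)])
E
```

```text
rows x, cols y 0.40..-0.28 step -.04; max z cm
0.32 [0, 2, 0, 0, 0, 0, 18, 18, 18, 2, 0, 1, 1, 0, 0, 0, 0, 0]
0.36 [0, 0, 2, 0, 1, 3, 14, 14, 14, 2, 0, 1, 0, 0, 1, 0, 0, 0]
0.40 [4, 0, 0, 0, 1, 4, 13, 14, 14, 2, 1, 1, 0, 1, 0, 0, 0, 81]
0.44 [4, 1, 0, 2, 2, 0, 13, 14, 14, 2, 1, 1, 12, 13, 13, 1, 0, 79]
0.48 [8, 4, 0, 2, 2, 1, 4, 3, 0, 0, 1, 0, 13, 17, 17, 13, 0, 0]
0.52 [8, 5, 0, 1, 2, 3, 7, 4, 3, 0, 1, 1, 13, 17, 17, 12, 0, 0]
0.56 [3, 3, 1, 1, 2, 6, 7, 3, 0, 1, 1, 0, 1, 12, 13, 1, 0, 0]
0.60 [11, 3, 1, 1, 2, 8, 6, 2, 1, 1, 6, 5, 0, 0, 0, 0, 0, 34]
0.64 [51, 56, 5, 2, 55, 18, 2, 0, 1, 54, 7, 7, 0, 3, 54, 2, 2, 50]
0.68 [68, 68, 59, 59, 59, 57, 57, 57, 68, 69, 57, 57, 57, 57, 57, 57, 57, 69]
0.72 [68, 68, 59, 57, 59, 57, 67, 64, 69, 69, 69, 57, 63, 63, 62, 63, 57, 73]
0.76 [67, 68, 59, 59, 63, 65, 67, 64, 68, 68, 62, 57, 63, 63, 63, 65, 57, 56]
0.80 [57, 61, 61, 59, 57, 57, 57, 60, 17, 17, 57, 57, 57, 61, 64, 65, 63, 68]
```

drive_tool:
  increments:
    - [[-37.5, -11.3, 0], [0, 0, -1.4], 91]
    - [[-37.5, -11.3, 0], [0, 0, -1.4], 91]
    - [[-37.5, -11.3, 0], [0, 0, -1.4], 91]
    - [[-37.5, -11.3, 0], [0, 0, -1.4], 91]
    - [[-37.5, -11.3, 0], [0, 0, -1.4], 91]
    - [[-37.5, -11.3, 0], [0, 0, -1.4], 91]
    - [[-37.5, -11.3, 0], [0, 0, -1.4], 91]
    - [[-37.5, -11.3, 0], [0, 0, -1.0], 91]
    - [[0, 0, 20], [0, 0, 0], 91]
    - [[0, 0, 0], [0, 0, 0], 91]

```text
t: 1.35
tool_pos: [0.5111, 0.4158, 0.2151]
eef_rot: [-0.342, -3.119, 0.005]
wrist_force: [-0.4, 1.1, 0.9]
gripper_width: 0.0909
gripper_force: 0.0
```

```bash
cat >> h.py <<'E'
from scipy.spatial.transform import Rotation as Ro
def wcloud(d,s):
    z=d["z_map"];v,u=np.mgrid[:480,:640]
    pc=np.stack([(u-d["cx"])/d["fx"]*z,(v-d["cy"])/d["fy"]*z,z],-1)
    H=d["hand_eye"];pc=pc@H[:3,:3].T+H[:3,3]
    R=Ro.from_rotvec(s["eef_rot"]).as_matrix();return pc@R.T+s["tool_pos"]
def yaw(v): return np.degrees(np.arctan2(v[1],v[0]))
E
cat > look.py <<'E'
from h import *
from rig import readout,get_image
import sys
s=readout.observe();d=get_image("wrist");P=wcloud(d,s)
R=Ro.from_rotvec(s["eef_rot"]).as_matrix()
print("t",s["t"],"tcp",np.round(s["tool_pos"],4),"xyaw",yaw(R[:,0]),"z",R[:,2].round(3),"F",s["wrist_force"].round(2),"q",np.round(s["q"],2),"w",s["gripper_width"],s["gripper_force"])
cv2.imwrite("pics/%s.png"%sys.argv[1],d["color"])
np.savez("w.npz",P=P,c=d["color"])
E
python3 look.py w1; python3 - <<'E'
from h import *
f=np.load("w.npz");P=f["P"]
reg=(abs(P[...,0]-.49)<.13)&(abs(P[...,1]-.395)<.06)
for lo,hi in((.079,.09),(.03,.05)):
    m=(reg&(P[...,2]>lo)&(P[...,2]<hi)).astype(np.uint8)
    k,l,st,c=cv2.connectedComponentsWithStats(m)
    for i in range(1,k):
        if st[i,4]>200: print(lo,st[i].tolist(),rect(P[l==i][:,:2]),np.median(P[l==i][:,2]))
E
```

```text
t 1.35 tcp [0.5111 0.4158 0.2151] xyaw 167.4906480163867 z [-0.004 -0.003 -1.   ] F [-0.36  1.06  0.87] q [-0.45  0.53 -0.39  1.54  0.21  1.11  0.47] w 0.09091703724733967 0.0
0.079 [281, 199, 18, 47, 775] (array([496.8, 396.7]), array([14. , 40.2]), 78.0) 0.08431889008382182
0.03 [269, 89, 44, 208, 2174] (array([488.8, 398.3]), array([ 35.1, 199.7]), 78.0) 0.04389469872561469
0.03 [326, 309, 35, 17, 355] (array([615.9, 421.2]), array([37.6,  8. ]), 89.8) 0.0399333738090889
```

View pics/w1.png

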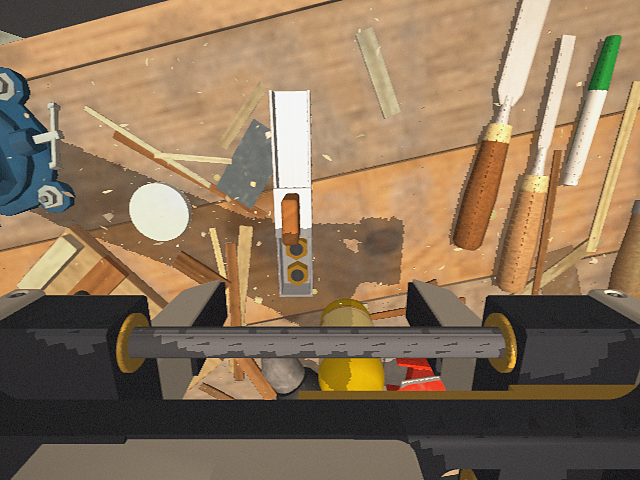

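The picture shows the chute centred at ~(290,195) with the fin at (290,220), aligned with the tool's x. Now descending.

drive_tool:
  increments:
    - [[9.6, -22.7, 0], [0, 0, -0.5], 91]
    - [[0, 0, 45], [0, 0, 0], 91]
    - [[0, 0, 45], [0, 0, 0], 91]
    - [[0, 0, 30], [0, 0, 0], 91]
    - [[0, 0, 0], [0, 0, 0], 91]
    - [[0, 0, 0], [0, 0, 0], 91]

```text
t: 2.15
tool_pos: [0.4985, 0.3984, 0.0994]
eef_rot: [0.326, 3.124, 0.003]
wrist_force: [-0.3, 0.5, 0.3]
gripper_width: 0.0911
gripper_force: 0.0
```

drive_tool:
  increments:
    - [[1.1, -3.0, 15], [0, 0, 0], 91]
    - [[0, 0, 15], [0, 0, 0], 91]
    - [[0, 0, 6], [0, 0, 0], 91]
    - [[0, 0, 0], [0, 0, 0], 91]

```text
t: 2.65
tool_pos: [0.4964, 0.3936, 0.0608]
eef_rot: [-0.328, -3.123, 0.002]
wrist_force: [0.9, -0.1, -0.0]
gripper_width: 0.0909
gripper_force: 0.0
```

drive_tool:
  increments:
    - [[0, 1.0, 0], [0, 0, 0], 60]
    - [[0, 0, 0], [0, 0, 0], 35]
    - [[0, 0, 0], [0, 0, 0], 18]
    - [[0, 0, 0], [0, 0, 0], 5]
    - [[0, 0, 0], [0, 0, 0], 5]
    - [[0, 0, 0], [0, 0, 0], 5]
    - [[0, 0, 0], [0, 0, 0], 5]
    - [[0, 0, 0], [0, 0, 0], 5]

```text
t: 3.65
tool_pos: [0.4971, 0.395, 0.0617]
eef_rot: [-0.329, -3.124, -0.0]
wrist_force: [1.1, 0.3, 0.3]
gripper_width: 0.0158
gripper_force: 0.0
```

drive_tool:
  increments:
    - [[0, 0, 0], [0, 0, 0], 2]
    - [[0, 0, 0], [0, 0, 0], 2]
    - [[0, 0, -3], [0, 0, 0], 2]
    - [[0, 0, -7], [0, 0, 0], 2]
    - [[0, 0, -10], [0, 0, 0], 2]
    - [[0, 0, 0], [0, 0, 0], 2]
    - [[0, 0, 0], [0, 0, 0], 2]

```text
t: 4.53
tool_pos: [0.4971, 0.3949, 0.0819]
eef_rot: [0.329, 3.124, 0.0]
wrist_force: [0.5, -0.8, -4.6]
gripper_width: 0.0142
gripper_force: 30.0
```

```bash
python3 look.py w2; python3 - <<'E'
from h import *
f=np.load("w.npz");P=f["P"]
reg=(abs(P[...,0]-.49)<.13)&(abs(P[...,1]-.395)<.06)
m=reg&(P[...,2]>.03)&(P[...,2]<.08)
print(rect(P[m][:,:2]))
# rim heights along the chute
u=np.array([-.978,.208]);s=(P[...,:2]-[.497,.395])@u
for a in np.arange(-.02,.12,.01):
    q=P[reg&(abs(s-a)<.005)&(P[...,2]>.03)][:,2]
    if len(q)>10:print(round(a,3),len(q),np.percentile(q,[50,95]).round(4))
E
```

```text
t 4.525 tcp [0.4971 0.3949 0.0819] xyaw 167.98684288488016 z [ 0.  0. -1.] F [ 0.5  -0.84 -4.58] q [-0.46  0.65 -0.35  1.7   0.28  0.84  0.43] w 0.014230293675938031 29.98912811279297
(array([486.4, 398.5]), array([ 35.9, 198.9]), 78.4)
-0.02 149 [0.1045 0.1053]
-0.01 590 [0.118  0.1618]
0.0 428 [0.1197 0.1398]
0.01 3213 [0.0975 0.1409]
0.02 39992 [0.1777 0.186 ]
0.03 36714 [0.1712 0.1869]
0.04 9661 [0.1525 0.161 ]
0.05 1301 [0.0369 0.0627]
0.06 1337 [0.0376 0.0634]
0.07 1443 [0.0382 0.0641]
0.08 2831 [0.0643 0.2299]
0.09 1636 [0.0396 0.0654]
0.1 1745 [0.0403 0.0662]
0.11 900 [0.0407 0.0663]
```

View pics/w2.png

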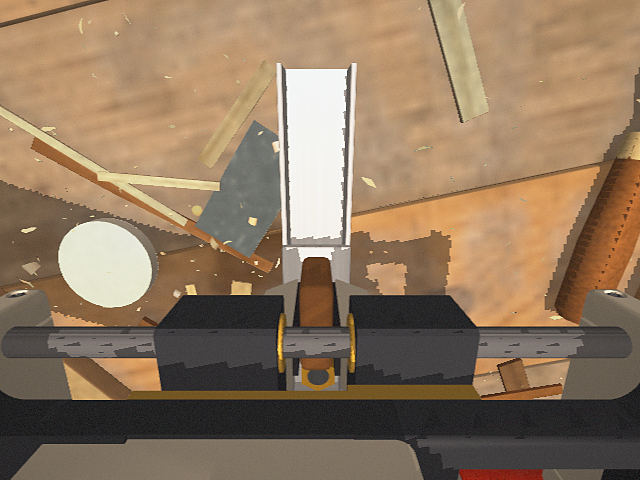

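The chute is held level: the floor rises about 3.6° towards the nose and the nose is 110 mm ahead of the TCP. Lift it, then yaw.

drive_tool:
  increments:
    - [[0, 0, -8], [0, 0, 0], 2]
    - [[0, 0, -16], [0, 0, 0], 2]
    - [[0, 0, -24], [0, 0, 0], 2]
    - [[0, 0, -24], [0, 0, 0], 2]
    - [[0, 0, -24], [0, 0, 0], 2]
    - [[0, 0, -24], [0, 0, 0], 2]
    - [[0, 0, -24], [0, 0, 0], 2]
    - [[0, 0, -24], [0, 0, -2], 2]
    - [[0, 0, -18], [0, 0, -5], 2]
    - [[0, 0, -10], [0, 0, -7], 2]
    - [[0, 0, -4], [0, 0, -7], 2]
    - [[0, 0, 0], [0, 0, -7], 2]
    - [[0, 0, 0], [0, 0, -7], 2]
    - [[0, 0, 0], [0, 0, -7], 2]
    - [[0, 0, 0], [0, 0, -6], 2]
    - [[0, 0, 0], [0, 0, -4], 2]
    - [[0, 0, 0], [0, 0, -2], 2]
    - [[0, 0, 0], [0, 0, 0], 2]
    - [[0, 0, 0], [0, 0, 0], 2]

```text
t: 6.95
tool_pos: [0.4971, 0.3949, 0.282]
eef_rot: [-1.124, 2.933, -0.0]
wrist_force: [-0.3, -0.2, -4.7]
gripper_width: 0.0137
gripper_force: 30.0
```

```bash
cat > st.py <<'E'
from h import *
from rig import readout
import sys
s=readout.observe();R=Ro.from_rotvec(s["eef_rot"]).as_matrix();p=np.array(s["tool_pos"])
print("t",round(s["t"],2),"tcp",p.round(4),"xyaw",yaw(R[:,0]).round(2),"pitch",np.degrees(np.arcsin(-R[2,0])).round(2),"ydir",R[:,1].round(3),"F",np.round(s["wrist_force"],2),"M",np.round(s["torque"],2),"q",np.round(s["q"],2),"w",round(s["gripper_width"],4))
N=p+R@[.110,0,.0452];print("nose",N.round(4))
if len(sys.argv)>3:
    T=np.array(list(map(float,sys.argv[1:4])));print("tool shift mm",(R.T@(T-p)*1000).round(1))
    print("shift to put NOSE there",(R.T@(T-N)*1000).round(1))
E
python3 st.py .5834 -.0567 .28
```

```text
t 6.95 tcp [0.4971 0.3949 0.282 ] xyaw -138.06 pitch 0.01 ydir [-0.668  0.744 -0.   ] F [-0.33 -0.2  -4.69] M [0.13 0.09 0.07] q [-0.29  0.46 -0.59  1.54  0.27  1.22  1.38] w 0.0137
nose [0.4153 0.3214 0.2368]
tool shift mm [ 237.7 -393.6    2. ]
shift to put NOSE there [ 127.7 -393.6  -43.2]
```

drive_tool:
  increments:
    - [[3.7, -6.1, 0], [0, 0, 0], 2]
    - [[7.3, -12.1, 0], [0, 0, 0], 2]
    - [[11, -18.2, 0], [0, 0, 0], 2]
    - [[14.6, -24.2, 0], [0, 0, 0], 2]
    - [[18.3, -30.3, 0], [0, 0, 0], 2]
    - [[18.3, -30.3, 0], [0, 0, 0], 2]
    - [[18.3, -30.3, 0], [0, 0, 0], 2]
    - [[18.3, -30.3, 0], [0, 0, 0], 2]
    - [[18.3, -30.3, 0], [0, 0, 0], 2]
    - [[18.3, -30.3, 0], [0, 0, 0], 2]
    - [[18.3, -30.3, 0], [0, 0, 0], 2]
    - [[18.3, -30.3, 0], [0, 0, 0], 2]
    - [[18.3, -30.3, 0], [0, 0, 0], 2]
    - [[14.6, -24.2, 0], [0, 0, 0], 2]
    - [[11, -18.2, 0], [0, 0, 0], 2]
    - [[7.3, -12.1, 0], [0, 0, 0], 2]
    - [[3.7, -6.1, 0], [0, 0, 0], 2]
    - [[0, 0, 0], [0, 0, 0], 2]
    - [[0, 0, 0], [0, 0, 0], 2]

```text
t: 9.32
tool_pos: [0.5838, -0.0555, 0.2817]
eef_rot: [-1.128, 2.932, 0.001]
wrist_force: [-0.1, 1.0, -4.0]
gripper_width: 0.0136
gripper_force: 30.0
```

```bash
python3 st.py .5834 -.0567 .28; python3 - <<'E'
from h import *
from rig import get_image
for n in("scene","top"):
    d=get_image(n);P=cloud(d);H=hsv(d);c=d["color"]
    org=(H[...,0]>5)&(H[...,0]<20)&(H[...,1]>190)&(H[...,2]>120)&(abs(P[...,0]-.497)<.05)&(abs(P[...,1]+.135)<.05)&(P[...,2]>.1)&(P[...,2]<.19)
    q=P[org]; print(n,len(q),np.percentile(q[:,2],[50,90,97]).round(4) if len(q) else "")
    h=P[...,2];m=(h>.225)&(h<.275)&(P[...,0]>.45)&(P[...,0]<.7)&(P[...,1]<.05)&(P[...,1]>-.2)&(H[...,1]<60)&(H[...,2]>120)
    q=P[m];print(len(q),rect(q[:,:2]) if len(q)>5 else "")
    cv2.imwrite(f"pics/{n}1.png",cv2.resize(c[150:350,320:560],None,fx=2.5,fy=2.5))
E
```

```text
t 9.32 tcp [ 0.5838 -0.0555  0.2817] xyaw -137.9 pitch 0.03 ydir [-0.67   0.742  0.001] F [-0.06  1.01 -3.98] M [ 0.12  0.12 -0.04] q [ 0.4   0.35 -0.45  1.67  0.16  1.16  2.22] w 0.0136
nose [ 0.5021 -0.1292  0.2365]
tool shift mm [ 1.1 -0.6  1.7]
shift to put NOSE there [-108.9   -0.6  -43.5]
scene 25 [0.1661 0.1693 0.1718]
0 
top 25 [0.1673 0.1694 0.1702]
410 (array([584.4, -55.2]), array([178.6,  35.2]), 41.7)
```

View pics/scene1.png

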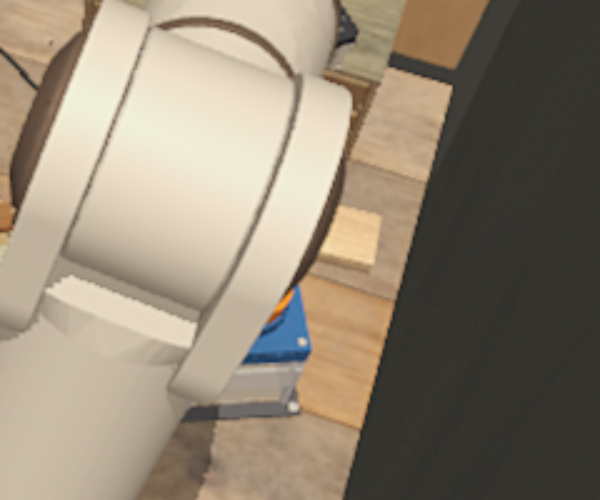

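The arm hides most of the neck here, but the visible orange edge at ~(282,305) gives a rim height of about 0.170. Next, pitch 8° and come down to ~10 mm above it.

drive_tool:
  increments:
    - [[0, 0, 0], [0, -1, 0], 2]
    - [[0, 0, 0], [0, -2, 0], 2]
    - [[0, 0, 0], [0, -2, 0], 2]
    - [[0, 0, 0], [0, -2, 0], 2]
    - [[0, 0, 0], [0, -1, 0], 2]
    - [[1.4, 0, 9.9], [0, 0, 0], 2]
    - [[2.1, 0, 14.9], [0, 0, 0], 2]
    - [[1.4, 0, 9.9], [0, 0, 0], 2]
    - [[0.7, 0, 5], [0, 0, 0], 2]
    - [[0, 0, 0], [0, 0, 0], 2]
    - [[0, 0, 0], [0, 0, 0], 2]
    - [[0, 0, 0], [0, 0, 0], 2]

```text
t: 10.92
tool_pos: [0.5842, -0.057, 0.2421]
eef_rot: [-1.078, 2.81, 0.075]
wrist_force: [0.1, 0.4, -3.8]
gripper_width: 0.0136
gripper_force: 30.0
```

```bash
python3 st.py .5072 -.1253 .181; python3 look.py w3;  python3 - <<'E'
from h import *
f=np.load("w.npz");P=f["P"];H=cv2.cvtColor(f["c"],cv2.COLOR_BGR2HSV)
org=(H[...,0]>5)&(H[...,0]<20)&(H[...,1]>190)&(H[...,2]>120)&(abs(P[...,0]-.497)<.05)&(abs(P[...,1]+.135)<.05)&(P[...,2]>.1)&(P[...,2]<.19)
q=P[org];print(len(q),np.percentile(q[:,2],[50,80,90,97]).round(4))
q=q[q[:,2]>np.percentile(q[:,2],90)-.004];print(rect(q[:,:2]),cv2.minEnclosingCircle((q[:,:2]*1000).astype(np.float32)))
E
```

```text
t 10.93 tcp [ 0.5842 -0.057   0.2421] xyaw -138.0 pitch 8.03 ydir [-0.669  0.743 -0.001] F [ 0.15  0.4  -3.78] M [-0.15  0.3   0.05] q [ 0.49  0.33 -0.46  1.79  0.06  0.95  2.33] w 0.0136
nose [ 0.5079 -0.1257  0.182 ]
tool shift mm [110.4   0.8  46.1]
shift to put NOSE there [0.4 0.8 0.9]
t 10.925 tcp [ 0.5842 -0.057   0.2421] xyaw -137.99813350270884 z [ 0.104  0.093 -0.99 ] F [ 0.15  0.4  -3.78] q [ 0.49  0.33 -0.46  1.79  0.06  0.95  2.33] w 0.01360520486493921 29.989103078842163
2812 [0.1678 0.1688 0.1692 0.1697]
(array([ 500.3, -133.1]), array([44.4, 66.9]), 41.9) ((498.41839599609375, -134.56491088867188), 33.65045928955078)
```

View pics/w3.png

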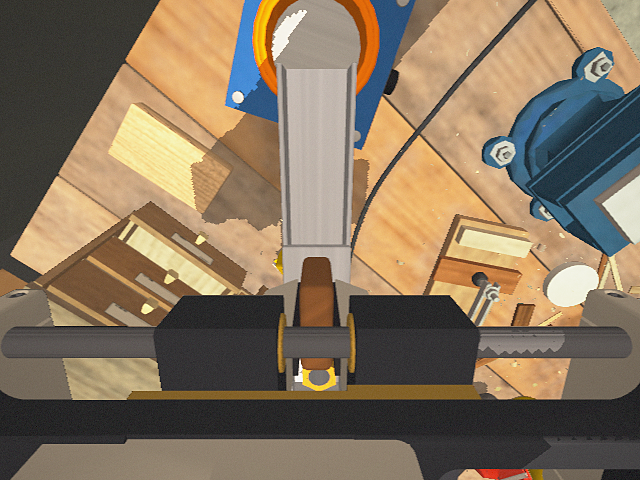

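The picture shows the nose at (320,65) overlapping the near rim and centred on the neck (~(314,38)), with a nut still visible at (318,378). Joint 7 is nearing its limit, so I check the cabinet clearance before reducing the yaw.

```bash
python3 - <<'E'
from h import *
f=np.load("w.npz");P=f["P"]
reg=np.zeros(P.shape[:2],bool);reg[200:330,20:260]=1
for x in np.arange(.6,.84,.02):
    print(f"{x:.2f}",[int(1000*P[reg&(abs(P[...,0]-x)<.01)&(abs(P[...,1]-y)<.02)][:,2].max(initial=-.009)) for y in np.arange(.1,-.24,-.04)])
E
```

```text
0.60 [-9, -9, -9, -9, -9, -9, 308, -9, -9]
0.62 [-9, -9, -9, -9, -9, -9, 301, -9, -9]
0.64 [-9, -9, -9, -9, -9, 2, -9, -9, -9]
0.66 [-9, -9, -9, -9, 2, 3, -9, -9, -9]
0.68 [-9, -9, -9, -9, 2, 4, 25, -9, -9]
0.70 [-9, -9, -9, 77, 3, 33, 25, -9, -9]
0.72 [-9, -9, -9, 63, 56, 57, 56, 57, -9]
0.74 [-9, -9, -9, 2, 55, 152, 167, 165, 1]
0.76 [-9, -9, -9, 25, 66, 152, 167, 167, 4]
0.78 [-9, -9, -9, -9, 16, 17, 166, 35, 4]
0.80 [-9, -9, -9, -9, -9, -9, -9, 2, 3]
0.82 [-9, -9, -9, -9, -9, -9, -9, -9, 3]
```

drive_tool:
  increments:
    - [[-2.1, 0, -14.9], [0, 0, 0], 2]
    - [[0, 0, 0], [0.3, 0, 2.2], 2]
    - [[0, 0, 0], [0.61, 0, 4.36], 2]
    - [[0, 0, 0], [0.61, 0, 4.36], 2]
    - [[0, 0, 0], [0.61, 0, 4.36], 2]
    - [[0, 0, 0], [0.61, 0, 4.36], 2]
    - [[0, 0, 0], [0.3, 0, 2.2], 2]
    - [[0, 0, 0], [0, 0, 0], 2]

```text
t: 11.98
tool_pos: [0.5842, -0.0567, 0.2579]
eef_rot: [-0.521, 2.957, 0.036]
wrist_force: [0.1, 0.2, -4.3]
gripper_width: 0.0137
gripper_force: 30.0
```

```bash
python3 st.py .5107 -.1299 .190
```

```text
t 11.97 tcp [ 0.5842 -0.0567  0.2579] xyaw -160.02 pitch 8.07 ydir [-0.342  0.94  -0.   ] F [ 0.08  0.23 -4.29] M [-0.13  0.32  0.01] q [ 0.41  0.28 -0.39  1.8   0.07  0.94  1.93] w 0.0137
nose [ 0.4878 -0.0918  0.1977]
tool shift mm [102.7 -43.6  54. ]
shift to put NOSE there [ -7.3 -43.6   8.8]
```

drive_tool:
  increments:
    - [[-1, -7, 0], [0, 0, 0], 2]
    - [[-2.6, -15, 0], [0, 0, 0], 2]
    - [[-2.6, -15, 3], [0, 0, 0], 2]
    - [[-1.1, -6.6, 5.8], [0, 0, 0], 2]
    - [[1, 0, 7], [0, 0, 0], 2]
    - [[0.7, 0, 5], [0, 0, 0], 2]
    - [[0, 0, 0], [0, 0, 0], 2]
    - [[0, 0, 0], [0, 0, 0], 2]
    - [[0, 0, 0], [0, 0, 0], 2]

```text
t: 13.1
tool_pos: [0.6068, -0.0949, 0.2372]
eef_rot: [-0.521, 2.958, 0.037]
wrist_force: [0.6, -0.2, -3.6]
gripper_width: 0.0137
gripper_force: 30.0
```

```bash
python3 st.py .5107 -.1299 .170; python3 look.py w4; python3 - <<'E'
from h import *
from rig import readout
f=np.load("w.npz");P=f["P"];H=cv2.cvtColor(f["c"],cv2.COLOR_BGR2HSV)
org=(H[...,0]>5)&(H[...,0]<20)&(H[...,1]>190)&(H[...,2]>120)&(abs(P[...,0]-.497)<.05)&(abs(P[...,1]+.135)<.05)&(P[...,2]>.163)&(P[...,2]<.19)
q=P[org][:,:2]; # circle fit to outer hull
h=cv2.convexHull((q*1000).astype(np.float32))[:,0]
# fit by outer points: rotate into chute axis to get lateral extent
s=readout.observe();R=Ro.from_rotvec(s["eef_rot"]).as_matrix();ax=R[:2,0]/np.linalg.norm(R[:2,0]);ay=R[:2,1]
p=np.array(s["tool_pos"])[:2]
a=(q-p)@ax*1000;b=(q-p)@ay*1000
print("along",a.min(),a.max(),"lat",b.min(),b.max(),"circle",cv2.minEnclosingCircle((q*1000).astype(np.float32)))
E
```

```text
t 13.1 tcp [ 0.6068 -0.0949  0.2372] xyaw -160.04 pitch 8.03 ydir [-0.341  0.94   0.   ] F [ 0.64 -0.16 -3.57] M [-0.04  0.3  -0.02] q [ 0.45  0.36 -0.37  1.76  0.08  0.92  1.98] w 0.0137
nose [ 0.5103 -0.1299  0.1771]
tool shift mm [ 1.107e+02 -1.000e-01  5.230e+01]
shift to put NOSE there [ 0.7 -0.1  7.1]
t 13.1 tcp [ 0.6068 -0.0949  0.2372] xyaw -160.0382490920162 z [ 0.131  0.048 -0.99 ] F [ 0.64 -0.16 -3.57] q [ 0.45  0.36 -0.37  1.76  0.08  0.92  1.98] w 0.013672299885454901 29.989133477211
along 89.70610919471946 134.83165625074398 lat -33.52449552753233 33.192404269410964 circle ((498.44708251953125, -134.62428283691406), 33.700164794921875)
```

drive_tool:
  increments:
    - [[0.3, 0, 2], [0, 0, 0], 2]
    - [[0.3, 0, 2], [0, 0, 0], 2]
    - [[0.2, 0, 1.5], [0, 0, 0], 2]
    - [[0.2, 0, 1.5], [0, 0, 0], 2]
    - [[0.2, 0, 1.5], [0, 0, 0], 2]
    - [[0.2, 0, 1.0], [0, 0, 0], 2]
    - [[0, 0, 0], [0, 0, 0], 2]
    - [[0, 0, 0], [0, 0, 0], 2]
    - [[0, 0, 0], [0, 0, 0], 2]

```text
t: 14.28
tool_pos: [0.6066, -0.0951, 0.2273]
eef_rot: [-0.52, 2.959, 0.037]
wrist_force: [0.5, 0.4, -3.4]
gripper_width: 0.0136
gripper_force: 30.0
```

```bash
python3 st.py
```

```text
t 14.28 tcp [ 0.6066 -0.0951  0.2273] xyaw -160.06 pitch 8.0 ydir [-0.341  0.94   0.   ] F [ 0.51  0.41 -3.43] M [-0.05  0.38  0.03] q [ 0.44  0.37 -0.37  1.77  0.09  0.91  1.98] w 0.0136
nose [ 0.5101 -0.1301  0.1672]
```

drive_tool:
  increments:
    - [[0.15, 0, 1], [0, 0, 0], 2]
    - [[0.15, 0, 1], [0, 0, 0], 2]
    - [[0.1, 0, 1], [0, 0, 0], 2]
    - [[0, 0, 0], [0, 0, 0], 2]
    - [[0, 0, 0], [0, 0, 0], 2]

```text
t: 14.9
tool_pos: [0.6067, -0.095, 0.2243]
eef_rot: [-0.52, 2.958, 0.037]
wrist_force: [0.2, -0.2, -1.7]
gripper_width: 0.0138
gripper_force: 30.0
```

```bash
python3 st.py
```

```text
t 14.9 tcp [ 0.6067 -0.095   0.2243] xyaw -160.06 pitch 8.01 ydir [-0.341  0.94   0.   ] F [ 0.17 -0.21 -1.75] M [-0.06  0.43  0.06] q [ 0.44  0.37 -0.37  1.77  0.09  0.9   1.98] w 0.0138
nose [ 0.5102 -0.13    0.1642]
```

drive_tool:
  increments:
    - [[0.15, 0, 1], [0, 0, 0], 2]
    - [[0.15, 0, 1], [0, 0, 0], 2]
    - [[0.15, 0, 1], [0, 0, 0], 2]
    - [[0.15, 0, 1], [0, 0, 0], 2]
    - [[0.1, 0, 1], [0, 0, 0], 2]
    - [[0, 0, 0], [0, 0, 0], 2]
    - [[0, 0, 0], [0, 0, 0], 2]

```text
t: 15.78
tool_pos: [0.6067, -0.0951, 0.2193]
eef_rot: [-0.52, 2.958, 0.037]
wrist_force: [0.4, -0.1, 0.0]
gripper_width: 0.0139
gripper_force: 30.0
```

```bash
python3 st.py; python3 look.py w5; python3 - <<'E'
from h import *
from rig import readout
f=np.load("w.npz");P=f["P"];H=cv2.cvtColor(f["c"],cv2.COLOR_BGR2HSV)
org=(H[...,0]>5)&(H[...,0]<20)&(H[...,1]>190)&(H[...,2]>120)&(abs(P[...,0]-.497)<.05)&(abs(P[...,1]+.135)<.05)&(P[...,2]>.12)&(P[...,2]<.19)
print("rim",np.percentile(P[org][:,2],[50,80,90,97]).round(4))
s=readout.observe();R=Ro.from_rotvec(s["eef_rot"]).as_matrix();L=((P-s["tool_pos"])@R)*1000  # tool coords
for a in range(50,112,10):
    q=L[(abs(L[...,0]-a)<4)&(abs(L[...,1])<10)&(L[...,2]>20)&(L[...,2]<70)];print(a,len(q),np.median(q[:,2]).round(1))
E
```

```text
t 15.78 tcp [ 0.6067 -0.0951  0.2193] xyaw -160.06 pitch 8.01 ydir [-0.341  0.94   0.   ] F [ 0.42 -0.13  0.  ] M [0.02 0.3  0.04] q [ 0.44  0.38 -0.37  1.78  0.09  0.89  1.98] w 0.0139
nose [ 0.5102 -0.1301  0.1592]
t 15.775 tcp [ 0.6067 -0.0951  0.2193] xyaw -160.05703251713604 z [ 0.131  0.048 -0.99 ] F [ 0.42 -0.13  0.  ] q [ 0.44  0.38 -0.37  1.78  0.09  0.89  1.98] w 0.01390448028954439 29.990898370742798
rim [0.1606 0.1615 0.1619 0.1624]
50 511 45.3
60 535 44.6
70 563 43.8
80 598 43.1
90 611 42.4
100 684 41.6
110 359 41.0
```

Contact is confirmed: the rim is pressed ~7 mm (0.169→0.162) at ~4 N, with no slip in the grip. Next I plan the tilt about the nose.

```bash
cat > tilt.py <<'E'
from h import *
from rig import readout
import sys,json
th1,nz,n=float(sys.argv[1]),float(sys.argv[2]),int(sys.argv[3])
xy=[.5104,-.1300]
s=readout.observe();R=Ro.from_rotvec(s["eef_rot"]).as_matrix();p=np.array(s["tool_pos"])
th0=np.degrees(np.arcsin(-R[2,0]));o=np.array([.110,0,.0442]);N0=p+R@o
N1=np.array([*xy,nz]);rows=[];print("th0",th0.round(2),"N0",N0.round(4))
for k in range(1,n+1):
    f=k/n;d=(th1-th0)/n
    R2=R@Ro.from_euler("y",-d,degrees=True).as_matrix();p2=N0+f*(N1-N0)-R2@o
    rows.append([np.round(R.T@(p2-p)*1000,1).tolist(),[0,round(-d,2),0],2]);R,p=R2,p2
print(json.dumps(rows))
E
python3 tilt.py 20 .1560 6
```

```text
th0 8.01 N0 [ 0.5101 -0.1301  0.1601]
[[[1.7, -0.0, -3.1], [0, -2.0, 0], 2], [[1.7, -0.0, -3.1], [0, -2.0, 0], 2], [[1.7, -0.0, -3.1], [0, -2.0, 0], 2], [[1.7, -0.0, -3.1], [0, -2.0, 0], 2], [[1.7, -0.0, -3.1], [0, -2.0, 0], 2], [[1.8, -0.0, -3.1], [0, -2.0, 0], 2]]
```

drive_tool:
  increments:
    - [[1.7, 0, -3.1], [0, -2, 0], 2]
    - [[1.7, 0, -3.1], [0, -2, 0], 2]
    - [[1.7, 0, -3.1], [0, -2, 0], 2]
    - [[1.7, 0, -3.1], [0, -2, 0], 2]
    - [[1.7, 0, -3.1], [0, -2, 0], 2]
    - [[1.8, 0, -3.1], [0, -2, 0], 2]
    - [[0, 0, 0], [0, 0, 0], 2]

```text
t: 16.7
tool_pos: [0.5924, -0.1009, 0.2349]
eef_rot: [-0.483, 2.756, 0.085]
wrist_force: [-1.0, 0.3, 0.2]
gripper_width: 0.0137
gripper_force: 30.0
```

```bash
cat > rim.py <<'E'
import sys,subprocess
subprocess.run(["python3","st.py"]);subprocess.run(["python3","look.py",sys.argv[1]],stdout=subprocess.DEVNULL)
from h import *
f=np.load("w.npz");P=f["P"];H=cv2.cvtColor(f["c"],cv2.COLOR_BGR2HSV)
org=(H[...,0]>5)&(H[...,0]<20)&(H[...,1]>190)&(H[...,2]>120)&(abs(P[...,0]-.497)<.05)&(abs(P[...,1]+.135)<.05)&(P[...,2]>.12)&(P[...,2]<.19)
print("rim",org.sum(),np.percentile(P[org][:,2],[50,80,90,97]).round(4))
E
python3 rim.py w6; python3 tilt.py 38 .1525 9
```

```text
t 16.7 tcp [ 0.5924 -0.1009  0.2349] xyaw -160.14 pitch 19.93 ydir [-0.34  0.94  0.  ] F [-0.97  0.32  0.18] M [-0.41  1.03  0.01] q [ 0.62  0.26 -0.44  1.95 -0.11  0.67  2.2 ] w 0.0137
nose [ 0.5096 -0.1307  0.1549]
rim 3817 [0.1594 0.1603 0.1606 0.1611]
th0 19.9 N0 [ 0.5094 -0.1307  0.1558]
[[[1.6, 0.0, -3.4], [0, -2.01, 0], 2], [[1.6, 0.0, -3.4], [0, -2.01, 0], 2], [[1.6, 0.0, -3.4], [0, -2.01, 0], 2], [[1.7, 0.0, -3.4], [0, -2.01, 0], 2], [[1.7, 0.0, -3.5], [0, -2.01, 0], 2], [[1.7, 0.0, -3.5], [0, -2.01, 0], 2], [[1.7, 0.0, -3.5], [0, -2.01, 0], 2], [[1.7, 0.0, -3.5], [0, -2.01, 0], 2], [[1.7, 0.0, -3.5], [0, -2.01, 0], 2]]
```

```bash
python3 tilt.py 34 .151 7; python3 - <<'E'
from h import *
from rig import readout
f=np.load("w.npz");P=f["P"];s=readout.observe();R=Ro.from_rotvec(s["eef_rot"]).as_matrix();L=((P-s["tool_pos"])@R)*1000
for a in range(50,112,20):
    q=L[(abs(L[...,0]-a)<4)&(abs(L[...,1])<10)&(L[...,2]>20)&(L[...,2]<70)];print(a,len(q),np.median(q[:,2]).round(1))
E
```

```text
th0 19.9 N0 [ 0.5094 -0.1307  0.1558]
[[[1.7, 0.0, -3.1], [0, -2.01, 0], 2], [[1.7, 0.0, -3.1], [0, -2.01, 0], 2], [[1.7, 0.0, -3.1], [0, -2.01, 0], 2], [[1.8, 0.0, -3.2], [0, -2.01, 0], 2], [[1.8, 0.0, -3.2], [0, -2.01, 0], 2], [[1.8, 0.0, -3.2], [0, -2.01, 0], 2], [[1.8, 0.0, -3.2], [0, -2.01, 0], 2]]
50 503 45.1
70 580 43.4
90 608 42.0
110 396 40.6
```

drive_tool:
  increments:
    - [[0.7, 0, 1.9], [0, 0, 0], 2]
    - [[1.7, 0, -3.4], [0, -2, 0], 2]
    - [[1.7, 0, -3.4], [0, -2, 0], 2]
    - [[1.7, 0, -3.4], [0, -2, 0], 2]
    - [[1.7, 0, -3.4], [0, -2, 0], 2]
    - [[1.7, 0, -3.4], [0, -2, 0], 2]
    - [[1.7, 0, -3.4], [0, -2, 0], 2]
    - [[1.7, 0, -3.4], [0, -2, 0], 2]
    - [[0, 0, 0], [0, 0, 0], 2]
    - [[0, 0, 0], [0, 0, 0], 2]

```text
t: 18.0
tool_pos: [0.5732, -0.108, 0.2486]
eef_rot: [-0.441, 2.517, 0.136]
wrist_force: [-1.0, -1.7, 0.5]
gripper_width: 0.014
gripper_force: 30.0
```

```bash
python3 rim.py w7; python3 tilt.py 37 .150 3
```

```text
t 18.0 tcp [ 0.5732 -0.108   0.2486] xyaw -160.17 pitch 33.92 ydir [-0.34   0.94   0.001] F [-1.05 -1.72  0.51] M [-0.66  1.31 -0.07] q [ 1.23  0.24 -0.96  2.12 -0.39  0.44  2.56] w 0.014
nose [ 0.511  -0.1303  0.1497]
rim 3674 [0.1598 0.161  0.1614 0.1618]
th0 33.94 N0 [ 0.511  -0.13    0.1507]
[[[1.1, 0.1, -1.9], [0, -1.02, 0], 2], [[1.1, 0.1, -1.9], [0, -1.02, 0], 2], [[1.1, 0.1, -1.9], [0, -1.02, 0], 2]]
```

View pics/w7.png

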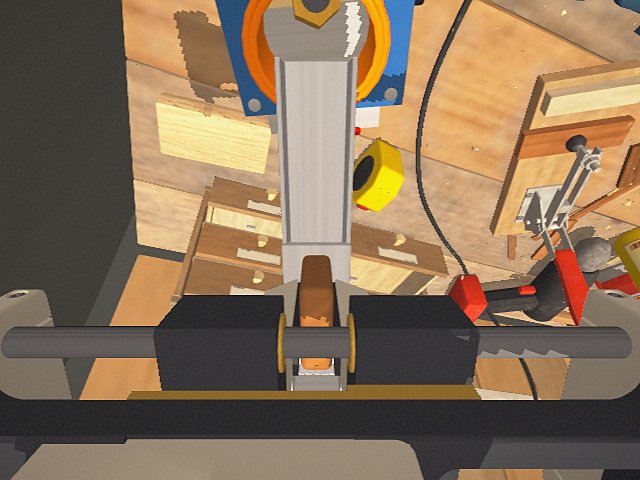

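A nut is visible in the neck at (318,8), the rear slot behind the fin is empty, and the gate's red tip shows at (358,130). Joint 7 is at its limit, so I ease the yaw by 4° about the nose and press ~3 mm deeper.

drive_tool:
  increments:
    - [[0, -1.2, 0], [0.56, 0, 0.83], 2]
    - [[0.6, -1.2, 0.8], [0.56, 0, 0.83], 2]
    - [[0.6, -1.2, 0.8], [0.56, 0, 0.83], 2]
    - [[0.6, -1.2, 0.8], [0.56, 0, 0.83], 2]
    - [[0, 0, 0], [0, 0, 0], 2]
    - [[0, 0, 0], [0, 0, 0], 2]

```text
t: 18.8
tool_pos: [0.5749, -0.1115, 0.2461]
eef_rot: [-0.354, 2.527, 0.109]
wrist_force: [-0.9, -1.1, 0.7]
gripper_width: 0.0139
gripper_force: 30.0
```

```bash
python3 rim.py w8; python3 - <<'E'
from h import *
f=np.load("w.npz");P=f["P"];H=cv2.cvtColor(f["c"],cv2.COLOR_BGR2HSV)
m=((H[...,0]>15)&(H[...,0]<32)&(H[...,1]>110)&(H[...,2]>80)&(abs(P[...,0]-.497)<.03)&(abs(P[...,1]+.135)<.03)).astype(np.uint8)
k,l,st,c=cv2.connectedComponentsWithStats(m)
for i in range(1,k):
    if st[i,4]>30: print(st[i].tolist(),P[l==i].mean(0).round(3))
E
```

```text
t 18.8 tcp [ 0.5749 -0.1115  0.2461] xyaw -164.08 pitch 34.0 ydir [-0.275  0.962  0.001] F [-0.88 -1.09  0.73] M [-0.33  0.97  0.01] q [ 1.19  0.22 -0.93  2.14 -0.38  0.39  2.48] w 0.0139
nose [ 0.5115 -0.1296  0.1471]
rim 3196 [0.1585 0.1594 0.1598 0.1603]
[281, 0, 65, 16, 625] [ 0.522 -0.123  0.011]
[360, 0, 27, 97, 992] [ 0.485 -0.11   0.159]
[277, 313, 10, 60, 362] [ 0.515 -0.137  0.291]
[347, 313, 9, 60, 367] [ 0.511 -0.12   0.291]
[148, 385, 279, 15, 2872] [ 0.515 -0.132  0.303]
```

drive_tool:
  increments:
    - [[0.6, 0, 0.8], [0, 0, 0], 2]
    - [[0.6, 0, 0.8], [0, 0, 0], 2]
    - [[0, 0, 0], [0, 0, 0], 2]
    - [[0, 0, 0], [0, 0, 0], 2]
    - [[0, 0, 0], [0, 0, 0], 2]
    - [[0, 0, 0], [0, 0, 0], 2]

```text
t: 19.6
tool_pos: [0.5747, -0.1118, 0.2441]
eef_rot: [-0.354, 2.527, 0.109]
wrist_force: [-0.2, -2.0, 3.0]
gripper_width: 0.014
gripper_force: 30.0
```

```bash
python3 rim.py w9; python3 - <<'E'
from h import *
from rig import get_image
w=cv2.imread("pics/w9.png");a=cv2.resize(w[0:400,200:440],(360,600))
d=get_image("scene")["color"];b=cv2.resize(d[230:330,370:460],(440,488));b=cv2.copyMakeBorder(b,0,112,0,0,0)
cv2.imwrite("pics/v9.png",np.hstack([a,b]))
E
```

```text
t 19.6 tcp [ 0.5747 -0.1118  0.2441] xyaw -164.08 pitch 34.0 ydir [-0.275  0.962  0.   ] F [-0.21 -1.95  2.98] M [-0.42  0.89 -0.05] q [ 1.19  0.23 -0.93  2.14 -0.37  0.39  2.48] w 0.014
nose [ 0.5113 -0.1299  0.1451]
rim 3194 [0.1568 0.1577 0.1581 0.1586]
```

View pics/v9.png

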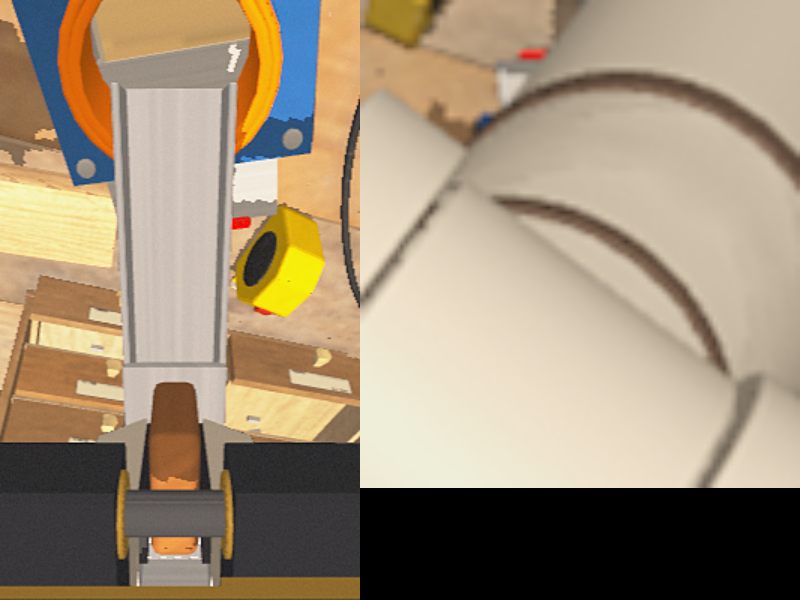

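The trough is empty in front of the bridge and behind the fin, the neck shows only the floor below, and the gate plate is out at ~(255,190). Hold a little longer, then raise and check.

drive_tool:
  increments:
    - [[0, 0, 0], [0, 0, 0], 2]
    - [[0, 0, 0], [0, 0, 0], 2]
    - [[0, 0, 0], [0, 0, 0], 2]
    - [[0, 0, 0], [0, 0, 0], 2]
    - [[0, 0, 0], [0, 0, 0], 2]

```text
t: 20.32
tool_pos: [0.5747, -0.1118, 0.2441]
eef_rot: [-0.354, 2.527, 0.109]
wrist_force: [-0.4, -1.2, 2.9]
gripper_width: 0.0138
gripper_force: 30.0
```

```bash
python3 rim.py w10; python3 - <<'E'
from h import *
from rig import get_image
f=np.load("w.npz");P=f["P"];H=cv2.cvtColor(f["c"],cv2.COLOR_BGR2HSV)
# anything seen inside the bin below the neck: height profile
m=(abs(P[...,0]-.497)<.05)&(abs(P[...,1]+.135)<.05)&(P[...,2]<.07)
print(m.sum(),np.percentile(P[m][:,2],[2,25,50,75,98]).round(4))
for n in("top","scene"):
    d=get_image(n);P=cloud(d);H=hsv(d)
    m=(abs(P[...,0]-.497)<.055)&(abs(P[...,1]+.135)<.055)&(P[...,2]<.1);print(n,m.sum())
E
python3 tilt.py 10 .175 14
```

```text
t 20.32 tcp [ 0.5747 -0.1118  0.2441] xyaw -164.08 pitch 34.0 ydir [-0.275  0.962  0.   ] F [-0.43 -1.2   2.94] M [-0.4   0.9  -0.03] q [ 1.19  0.23 -0.93  2.14 -0.37  0.39  2.48] w 0.0138
nose [ 0.5113 -0.1299  0.1451]
rim 3210 [0.1568 0.1578 0.1581 0.1586]
3221 [0.0096 0.0107 0.0112 0.0118 0.0246]
top 619
scene 0
th0 34.0 N0 [ 0.5108 -0.13    0.1459]
[[[-2.4, 0.0, 1.6], [0, 1.71, 0], 2], [[-2.4, 0.0, 1.5], [0, 1.71, 0], 2], [[-2.3, 0.0, 1.5], [0, 1.71, 0], 2], [[-2.3, 0.0, 1.5], [0, 1.71, 0], 2], [[-2.2, 0.0, 1.4], [0, 1.71, 0], 2], [[-2.1, 0.0, 1.4], [0, 1.71, 0], 2], [[-2.1, 0.0, 1.4], [0, 1.71, 0], 2], [[-2.0, 0.0, 1.4], [0, 1.71, 0], 2], [[-2.0, 0.0, 1.4], [0, 1.71, 0], 2], [[-1.9, 0.0, 1.3], [0, 1.71, 0], 2], [[-1.9, 0.0, 1.3], [0, 1.71, 0], 2], [[-1.8, 0.0, 1.3], [0, 1.71, 0], 2], [[-1.7, 0.0, 1.3], [0, 1.71, 0], 2], [[-1.7, 0.0, 1.3], [0, 1.71, 0], 2]]
```

drive_tool:
  increments:
    - [[-2.8, 0, -4.2], [0, 0, 0], 2]
    - [[-5.6, 0, -8.3], [0, 0, 0], 2]
    - [[-8.4, 0, -12.5], [0, 0, 0], 2]
    - [[-11, 0, -16.6], [0, 0, 0], 2]
    - [[-11, 0, -16.6], [0, 3, 0], 2]
    - [[0, 0, 0], [0, 5, 0], 2]
    - [[0, 0, 0], [0, 6, 0], 2]
    - [[0, 0, 0], [0, 6, 0], 2]
    - [[0, 0, 0], [0, 6, 0], 2]
    - [[0, 0, 0], [0, 5, 0], 2]
    - [[0, 0, 0], [0, 3, 0], 2]
    - [[0, 0, 0], [0, 0, 0], 2]
    - [[0, 0, 0], [0, 0, 0], 2]

```text
t: 22.1
tool_pos: [0.5739, -0.1117, 0.3138]
eef_rot: [0.436, -3.111, -0.002]
wrist_force: [-0.1, -0.6, -3.3]
gripper_width: 0.014
gripper_force: 30.0
```

```bash
python3 st.py; python3 - <<'E'
from h import *
from rig import get_image,readout
F=[]
for n in("wrist","scene","top"):
    d=get_image(n);F.append(readout.observe()["wrist_force"][2]);cv2.imwrite(f"pics/L_{n}.png",d["color"])
    H=hsv(d);m=((H[...,0]>15)&(H[...,0]<32)&(H[...,1]>110)&(H[...,2]>70)).astype(np.uint8)
    if n!="wrist":
        k,l,st,c=cv2.connectedComponentsWithStats(m)
        for i in range(1,k):
            if st[i,4]>8 and 370<c[i,0]<520 and 200<c[i,1]<330: print(n,st[i].tolist())
print(F)
t=cv2.imread("pics/L_top.png")[190:300,400:530];s=cv2.imread("pics/L_scene.png")[230:330,360:470]
w=cv2.imread("pics/L_wrist.png")[40:400,190:450]
cv2.imwrite("pics/v10.png",np.hstack([cv2.resize(t,(280,237)),cv2.resize(s,(261,237)),cv2.resize(w,(171,237))]))
E
```

```text
t 22.1 tcp [ 0.5739 -0.1117  0.3138] xyaw -164.06 pitch 0.0 ydir [-0.275  0.962  0.001] F [-0.11 -0.64 -3.26] M [0.02 0.02 0.  ] q [ 0.76  0.39 -0.79  1.62  0.28  1.26  1.76] w 0.014
nose [ 0.4681 -0.1418  0.2686]
scene [364, 209, 29, 30, 340]
[np.float64(-3.7481971631233875), np.float64(-3.155439961563455), np.float64(-3.2765683544743833)]
```

View pics/v10.png

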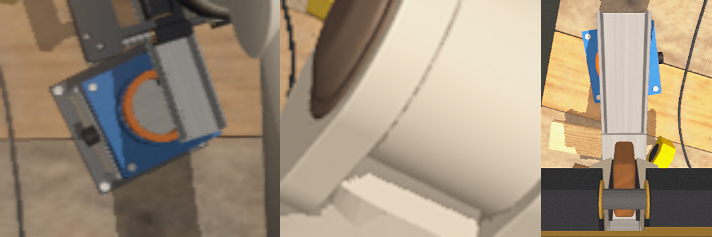

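All three nuts seem to be out: the carried weight fell from ~4.2 N to ~3.35 N, which matches three 30 g nuts, and the trough looks empty. Carry the chute back to its original spot.

drive_tool:
  increments:
    - [[-1, 7.8, 0], [0, 0, 0], 2]
    - [[-2, 15.6, 0], [0, 0, 0], 2]
    - [[-3, 23.5, 0], [0, 0, 0], 2]
    - [[-4, 31.3, 0], [0, 0, 0], 2]
    - [[-5, 39.1, 0], [0, 0, 0], 2]
    - [[-5, 39.1, 0], [0, 0, 0], 2]
    - [[-5, 39.1, 0], [0, 0, 0], 2]
    - [[-5, 39.1, 0], [0, 0, 0], 2]
    - [[-5, 39.1, 0], [0, 0, 0], 2]
    - [[-5, 39.1, 0], [0, 0, 0], 2]
    - [[-5, 39.1, 0], [0, 0, 0], 2]
    - [[-5, 39.1, 0], [0, 0, 0], 2]
    - [[-5, 39.1, 0], [0, 0, 0], 2]
    - [[-4, 31.3, 0], [0, 0, 0], 2]
    - [[-3, 23.5, 0], [0, 0, 0], 2]
    - [[-2, 15.6, 0], [0, 0, 0], 2]
    - [[-1, 7.8, 0], [0, 0, 0], 2]
    - [[0, 0, 0], [0, 0, 0], 2]

```text
t: 24.5
tool_pos: [0.497, 0.3948, 0.3142]
eef_rot: [0.436, -3.111, -0.0]
wrist_force: [0.7, -0.1, -2.8]
gripper_width: 0.0136
gripper_force: 30.0
```

drive_tool:
  increments:
    - [[0, 0, 0], [0, 0, 3], 2]
    - [[0, 0, 0], [0, 0, 5], 2]
    - [[0, 0, 0], [0, 0, 6], 2]
    - [[0, 0, 0], [0, 0, 6], 2]
    - [[0, 0, 0], [0, 0, 5], 2]
    - [[0, 0, 0], [0, 0, 3], 2]
    - [[0, 0, 0], [0, 0, 0], 2]
    - [[0, 0, 0], [0, 0, 0], 2]

```text
t: 25.5
tool_pos: [0.4977, 0.394, 0.3142]
eef_rot: [-0.33, -3.124, -0.0]
wrist_force: [0.6, 0.0, -3.5]
gripper_width: 0.014
gripper_force: 30.0
```

```bash
python3 st.py .4971 .395 .07; python3 - <<'E'
from h import *
from rig import get_image,readout
d=get_image("top");P=cloud(d);H=hsv(d)
cv2.imwrite("pics/e.png",d["color"])
d=get_image("scene");H=hsv(d);cv2.imwrite("pics/es.png",d["color"])
m=((H[...,0]>15)&(H[...,0]<32)&(H[...,1]>100)&(H[...,2]>60)).astype(np.uint8)
k,l,st,c=cv2.connectedComponentsWithStats(m)
for i in range(1,k):
    if st[i,4]>4 and 370<c[i,0]<460 and 250<c[i,1]<330: print(st[i].tolist())
d=get_image("wrist");s=readout.observe()
R=Ro.from_rotvec(s["eef_rot"]).as_matrix();L=((wcloud(d,s)-s["tool_pos"])@R)*1000
for a in range(50,112,15):
    q=L[(abs(L[...,0]-a)<4)&(abs(L[...,1])<10)&(L[...,2]>20)&(L[...,2]<70)];print(a,len(q),np.median(q[:,2]).round(1))
E
```

```text
t 25.5 tcp [0.4977 0.394  0.3142] xyaw 167.94 pitch -0.01 ydir [0.209 0.978 0.   ] F [ 0.56  0.03 -3.5 ] M [-0.02 -0.01  0.01] q [-0.17  0.49 -0.78  1.49  0.35  1.31  0.38] w 0.014
nose [0.3901 0.417  0.269 ]
tool shift mm [  0.7   0.9 244.2]
shift to put NOSE there [-109.3    0.9  199. ]
[426, 245, 42, 14, 121]
[408, 249, 29, 27, 200]
[362, 256, 29, 39, 548]
[439, 257, 37, 27, 333]
[439, 278, 34, 43, 743]
50 506 42.7
65 561 40.9
80 607 38.9
95 694 37.0
110 719 35.1
```

The pressing rotated the chute ~3.2° nose-up in the grip, so I compensate with the tool pitch and lower it.

drive_tool:
  increments:
    - [[0.7, 0.9, 0], [0, -1.6, 0], 2]
    - [[0, 0, 0], [0, -1.6, 0], 2]
    - [[0.6, 0, 10], [0, 0, 0], 2]
    - [[1.1, 0, 20], [0, 0, 0], 2]
    - [[1.7, 0, 30], [0, 0, 0], 2]
    - [[1.7, 0, 30], [0, 0, 0], 2]
    - [[1.7, 0, 30], [0, 0, 0], 2]
    - [[1.7, 0, 30], [0, 0, 0], 2]
    - [[1.7, 0, 30], [0, 0, 0], 2]
    - [[1.1, 0, 20], [0, 0, 0], 2]
    - [[1.1, 0, 20], [0, 0, 0], 2]
    - [[0.6, 0, 10], [0, 0, 0], 2]
    - [[0.4, 0, 8], [0, 0, 0], 2]
    - [[0, 0, 0], [0, 0, 0], 2]
    - [[0, 0, 0], [0, 0, 0], 2]

```text
t: 27.52
tool_pos: [0.497, 0.3964, 0.0766]
eef_rot: [0.324, 3.068, -0.007]
wrist_force: [-0.2, 0.1, -2.9]
gripper_width: 0.0137
gripper_force: 30.0
```

```bash
python3 st.py .4971 .395 .062;python3 - <<'E'
from h import *
from rig import get_image,readout
s=readout.observe();d=get_image("wrist");P=wcloud(d,s)
R=Ro.from_rotvec(s["eef_rot"]).as_matrix();L=((P-s["tool_pos"])@R)*1000
for a in range(50,112,15):
    q=P[(abs(L[...,0]-a)<4)&(abs(L[...,1])<10)&(L[...,2]>20)&(L[...,2]<60)];print(a,len(q),np.median(q[:,2]).round(4))
a=np.load("im0.npz")["s_color"].astype(int);b=cv2.imread("pics/es.png").astype(int)
df=np.abs(a-b).sum(2)
m=(df>60).astype(np.uint8);k,l,st,c=cv2.connectedComponentsWithStats(m[235:330,375:460])
for i in range(1,k):
    if st[i,4]>8: mm=l==i; print(st[i].tolist(),a[235:330,375:460][mm].mean(0).round(),b[235:330,375:460][mm].mean(0).round())
E
```

```text
t 27.52 tcp [0.497  0.3964 0.0766] xyaw 167.93 pitch 3.23 ydir [0.209 0.978 0.002] F [-0.2   0.12 -2.87] M [0.05 0.08 0.01] q [-0.28  0.7  -0.63  1.73  0.59  0.87  0.17] w 0.0137
nose [0.3921 0.4189 0.0253]
tool shift mm [ 0.5 -1.3 14.6]
shift to put NOSE there [-109.5   -1.3  -30.6]
50 506 0.0312
65 563 0.0322
80 606 0.0332
95 682 0.0343
110 709 0.0354
```

drive_tool:
  increments:
    - [[0.3, 0, 5], [0, 0, 0], 2]
    - [[0.3, 0, 5], [0, 0, 0], 2]
    - [[0.1, 0, 2], [0, 0, 0], 2]
    - [[0.1, 0, 2], [0, 0, 0], 2]
    - [[0, 0, 0], [0, 0, 0], 2]
    - [[0, 0, 0], [0, 0, 0], 2]

```text
t: 28.32
tool_pos: [0.4966, 0.396, 0.0619]
eef_rot: [0.324, 3.069, -0.008]
wrist_force: [-0.1, -0.3, -3.2]
gripper_width: 0.0141
gripper_force: 30.0
```

```bash
python3 st.py;python3 - <<'E'
from h import *
from rig import get_image
a=np.load("im0.npz")["s_color"].astype(int);b=get_image("scene")["color"];cv2.imwrite("pics/es2.png",b);b=b.astype(int)
df=np.abs(a-b).sum(2)[235:330,375:460]
print(df.max(),np.percentile(df,[50,90,99]))
for t in(15,25,40):
    m=(df>t).astype(np.uint8);k,l,st,c=cv2.connectedComponentsWithStats(m)
    for i in range(1,k):
        if st[i,4]>6: mm=l==i; print(t,st[i].tolist(),a[235:330,375:460][mm].mean(0).round(),b[235:330,375:460][mm].mean(0).round())
E
```

```text
t 28.32 tcp [0.4966 0.396  0.0619] xyaw 167.94 pitch 3.18 ydir [0.209 0.978 0.001] F [-0.11 -0.3  -3.2 ] M [0.03 0.08 0.07] q [-0.29  0.72 -0.62  1.73  0.61  0.85  0.16] w 0.0141
nose [0.3917 0.4184 0.0106]
54 [ 7.  9. 15.]
15 [24, 61, 11, 5, 38] [142. 153. 162.] [131. 143. 152.]
15 [32, 65, 12, 6, 33] [146. 159. 171.] [140. 153. 165.]
25 [25, 61, 10, 3, 21] [133. 145. 155.] [119. 131. 142.]
40 [25, 61, 9, 3, 12] [130. 147. 162.] [114. 132. 147.]
```

drive_tool:
  increments:
    - [[0, 0, 1], [0, 0, 0], 2]
    - [[0, 0, 0.7], [0, 0, 0], 2]
    - [[0, 0, 0], [0, 0, 0], 2]

```text
t: 28.75
tool_pos: [0.4966, 0.3961, 0.0616]
eef_rot: [0.324, 3.068, -0.009]
wrist_force: [-4.6, -3.2, 7.5]
gripper_width: 0.014
gripper_force: 30.0
```

drive_tool:
  increments:
    - [[0, 0, -0.8], [0, 0, 0], 2]
    - [[0, 0, 0], [0, 0, 0], 20]
    - [[0, 0, 0], [0, 0, 0], 35]
    - [[0, 0, 0], [0, 0, 0], 50]
    - [[0, 0, 0], [0, 0, 0], 50]
    - [[0, 0, 0], [0, 0, 0], 50]
    - [[0, 0, -8], [0, 0, 0], 50]
    - [[0, 0, -20], [0, 0, 0], 50]
    - [[0, 0, -40], [0, 0, 0], 50]
    - [[0, 0, -40], [0, 0, 0], 50]
    - [[0, 0, -40], [0, 0, 0], 50]
    - [[0, 0, 0], [0, 0, 0], 50]
    - [[0, 0, 0], [0, 0, 0], 50]

```text
t: 30.38
tool_pos: [0.4886, 0.3974, 0.2095]
eef_rot: [0.324, 3.068, -0.008]
wrist_force: [-0.7, -0.4, -0.2]
gripper_width: 0.05
gripper_force: 0.0
```

```bash
python3 st.py; python3 look.py fin; python3 - <<'E'
from h import *
from rig import get_image
f=np.load("w.npz");P=f["P"];H=cv2.cvtColor(f["c"],cv2.COLOR_BGR2HSV)
reg=(abs(P[...,0]-.49)<.13)&(abs(P[...,1]-.398)<.05)
for lo,hi in((.079,.092),(.03,.05)):
    q=P[reg&(P[...,2]>lo)&(P[...,2]<hi)];print(len(q),rect(q[:,:2]),np.median(q[:,2]).round(4))
u=np.array([-.978,.208]);n=np.array([.208,.978]);s=(P[...,:2]-[.497,.396])@u;t=(P[...,:2]-[.497,.396])@n
for a in(.04,.06,.08,.1):
    q=P[reg&(abs(s-a)<.004)&(abs(t)<.01)];print(a,np.median(q[:,2]).round(4))
br=(H[...,0]>12)&(H[...,0]<30)&(H[...,1]>100)&reg&(P[...,2]<.06)&(P[...,2]>.012);q=P[br];print("brass px",len(q),q.mean(0) if len(q) else "")
d=get_image("top");H=hsv(d);P=cloud(d)
for nm,x,y in(("glue",.61,.41),):pass
f0=np.load("im0.npz");df=np.abs(f0["t_color"].astype(int)-d["color"]).sum(2)
for nm,(x0,y0,x1,y1) in dict(glue=(188,158,225,198),tape=(394,153,416,193),block=(452,148,512,186)).items():
    print(nm,(df[y0:y1,x0:x1]>90).mean().round(3))
E
```

```text
t 30.38 tcp [0.4886 0.3974 0.2095] xyaw 167.94 pitch 3.24 ydir [0.209 0.978 0.001] F [-0.7  -0.45 -0.24] M [ 0.01  0.07 -0.01] q [-0.22  0.54 -0.73  1.66  0.46  1.08  0.27] w 0.05
nose [0.3837 0.4198 0.1581]
t 30.375 tcp [0.4886 0.3974 0.2095] xyaw 167.93839061031107 z [ 0.055 -0.011 -0.998] F [-0.7  -0.45 -0.24] q [-0.22  0.54 -0.73  1.66  0.46  1.08  0.27] w 0.050018460649191195 0.0
773 (array([547.4, 397.9]), array([144.9,  20.7]), 0.6) 0.0843
2424 (array([502.6, 398.3]), array([ 65.1, 233.1]), 87.3) 0.0439
0.04 0.3044
0.06 0.0167
0.08 0.0183
0.1 0.0197
brass px 395 [0.60840693 0.41455726 0.03046912]
glue 0.009
tape 0.0
block 0.0
```

```bash
python3 - <<'E'
from h import *
from rig import get_image,job
d=get_image("top");f0=np.load("im0.npz");df=np.abs(f0["t_color"].astype(int)-d["color"]).sum(2)
print("neck change",(df[215:262,450:500]>60).mean(), "chute brass before/after",end=" ")
for c in(f0["t_color"],d["color"]):
    H=cv2.cvtColor(c,cv2.COLOR_BGR2HSV)[205:236,215:240];print(((H[...,0]>12)&(H[...,0]<30)&(H[...,1]>100)).sum(),end=" ")
if (df[215:262,450:500]>60).mean()<.02: print(job.hand_in())
E
```

```text
neck change 0.0 chute brass before/after 103 5 the job is handed in; nothing more can be done
None
```

The job is handed in at about 30 s. The three nuts were poured into the bin and the empty chute is back on its feet and released, with the tape measure, wood block and glue bottle unmoved. That all three nuts are in the bin is inferred from the weight drop, an empty trough and a clear neck, because I never counted them in the bin.

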